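# Pack the dye cups into the carry caddy and hold it up level

## Robot

A 6-joint arm with a two-finger parallel gripper is mounted at the origin on a cart in front of the work surface, level with it; the furniture and walls round the work are solid. World frame = base frame: x ahead of the robot, y to its left, z up, the work surface at z = 0. Lengths are in mm, angles in rad, forces in N, time in s.
With the tool pointing down it reaches from about 350 to 875 mm from the base axis. Payload 4.2 kg.
Tool frame: the origin (TCP) lies midway between the tips of the shut fingers; the grasp point (between the pads) lies 19 mm behind it (tcp_to_grasp is the distance from the TCP to the grasp point, in mm); z points along the fingers, y is the line along which they close (so a half turn about z gives the same grasp; the last joint's range is limited). The gripper opens to 85 mm and grips with 20 to 120 N. Pads are 22 mm wide; open, the fingers measure 114 mm over their backs; the gripper's body (76 mm by 85 mm) begins 54 mm behind the grasp point. The pads swing forward as they close: fully open they stand 13 mm farther back than shut.
Start: joints at [1.4, 0.385, 0.008, 0, -1.194, -0.259], TCP at [260.397, 568.148, 231.312] pointing down, gripper open.
Joint ranges: [-3.14, 3.14], [-1.21, 2.06], [-1.07, 1.41], [-3.16, 2.05], [-2.99, -0.16], [-3.1, 3.1]. Speed limits (rad/s): [2.79, 2.79, 3.14, 3.14, 3.14, 3.14].

## Interface

Orientations are given as a unit quaternion [x, y, z, w].
In Python, from bench import read_state, get_image, job_done, tcp_to_grasp gives the robot as it stands.
- The arm moves only by the tool jog_arm, never from a script. Its argument "plan" is a list of rows, each a list of 3 entries, a list of its own where there are three numbers: the finger opening in mm, from 0 to 85.4, then the shift along the tool's x, y, z as a fraction of full scale, then the turn, a rotation vector about the tool's x, y, z as a fraction of full scale. A call has 1 to 10 rows; each row is the pose to reach, as a shift and turn from the pose commanded when the call began, along the tool's axes at that moment; what a row does not reach only later rows make up. Full scale, the value 1, is 0.1 m for a shift and 60 degrees for a turn. A row lasts 1/8 s, in which the tool goes at most 62.5 mm and 10.7 degrees, less where a joint would pass 70% of its speed; a pose out of reach is approached as far as the arm can. A call with a number of a shift or a turn outside -1 to 1 is refused whole. A call with a gripper value outside its range is refused whole. The fingers move at their own pace and stop on an object; the grip force is fixed at half the most. Time passes only in rows, so rows that repeat a pose let the fingers close. It gives the time, the measured TCP pose, the force, the opening and the grip force at its end, in the units of the state.
- read_state(): the state, without advancing time (a new reading comes with each control period).
- get_image(name): name is "scene" or "side" or "wrist"; returns a dict with "img" (480x640x3 uint8, red, green, blue), "range_z" (480x640 float32, mm along the optical axis (not along the pixel's ray), 0 where there is no reading), "intrinsics" (3x3 intrinsics, pixels), "distortion" ([k1, k2, p1, p2, k3] as OpenCV has them; the pictures are not rectified), "extrinsics" (4x4, takes a point from camera to world coordinates); the wrist camera has in their place "tool_from_camera" (4x4, takes a point from camera to tool coordinates, whose origin is the TCP and whose axes are the flange's). Camera axes: x right, y down, z forward; pixel columns grow to the right and rows downward; lengths in mm; the calibration is good to about 2 mm. A picture is of the moment at which its call begins: read the wrist's pose just before it.
- job_done(): hands the job in; it is judged then, once.
The state is a dict: "clock": time; "joints": joint angles; "joint_vel": joint speeds; "joint_efforts": joint torques, N m; "position": TCP position; "ee_rot": TCP orientation; "contact_force": force on the tool from outside, world axes, zero at the start; "wrist_torque": the same for the moment, N m; "gripper_width": finger opening in mm; "grasp_force": force on a finger pad.
Only numpy, scipy, OpenCV 4.12 (cv2) and the standard library are available. Lean on these libraries where they do the work, as an engineer would, in place of code of your own. Each camera call takes 0.05 s, during which the arm holds its last target. There are 200 camera calls.

## Task

Pack up the dye cups: first set the white medium cup upright into the green cup that is fixed in the wooden carry caddy, fully down and let go; then set the slim yellow cup upright into the white one, fully down and let go. Then take the caddy by its dark wooden handle bar, lift it about 12 cm clear of the desk with everything still in its place, and hold it there still and level for at least two seconds; finish while still holding it in the air (do not put it down), never tip it on the way, and leave the brown thread spool, the wax tin and the sanding block where they are.

Things in the scene. Friction and masses are not known exactly. Their poses are not given: they have to be found in the camera images.
- caddy: Loose carry caddy, 0.42 kg: a plywood board 86 mm (its x) by 204 mm (its y), top side 9 mm above the desk on small feet. Origin: centre of its underside, z up. At its -y end a green cup is fixed, at its +y end a low aluminium ring holds a jar, and across its middle stands an arch handle: two thin steel rods at x = -33 and +33 mm carrying a dark wooden bar.
- caddy_grip (a point): Centre of the caddy's wooden handle bar, 125 mm above the caddy's underside. The bar runs along the caddy's x, 84 mm long, 16 mm thick (along y), 22 mm high (114 to 136 mm above the underside). Pinch it from above across its 16 mm thickness, at its middle; nothing else of the loaded caddy reaches above 107 mm.
- caddy_cup (a point): Centre of the inner floor of the green cup fixed in the caddy, 62 mm from the caddy's middle towards its -y and 12 mm above its underside. Inner diameter 62 mm, outer 68 mm, rim 31 mm above this floor (43 mm above the caddy's underside).
- caddy_ring (a point): Centre of the aluminium ring on the caddy's board, 62 mm from the middle towards its +y, 9 mm above the underside; inner diameter 66 mm, outer 71 mm, 12 mm high.
- medium_cup: White cup, empty, open at the top: outer diameter 54 mm, straight wall 3 mm thick, inner floor 4 mm up, 62 mm high, about 0.08 kg. Origin: centre of its underside, z up. When seated in the green cup its underside is 12 mm above the caddy's underside and it stands 31 mm above the green rim. Grip it from above across its outside, near the rim.
- small_cup: Slim yellow cup, empty, open at the top: outer diameter 38 mm, straight wall, 88 mm high, about 0.05 kg. Origin: centre of its underside, z up. When seated in the white cup (inner diameter 48 mm) its underside is 4 mm above the white cup's underside and it stands 30 mm above the white rim. Grip it from above across its outside, near the rim.
- powder_jar: Clear tub with vials, 61 mm across, 78 mm high, about 0.14 kg, standing loose in the caddy's aluminium ring; it rides along. Origin: centre of its underside.
- brown_spool: Spool of brown thread, 35 mm across, 44 mm high, standing loose; a bystander. Origin: centre of its underside.
- wax_tin: Flat round tin with dark green lid, 63 mm across, 21 mm high, loose; a bystander. Origin: centre of its underside.
- sanding_block: Brown sanding block, 35 x 55 x 22 mm, loose; a bystander. Origin: centre of its underside.
There are look-alikes about, which are no part of the job. Leave any red look-alike of the medium_cup alone. There is more than one size of the small_cup; the job needs the smaller.

How it is judged:
By the outcome, as a careful person would: the job done as asked, in the order asked, and still so for the second after the job is handed in, while the arm keeps its last pose, push and grip.
It also fails if it takes over 72 s, if anything falls off the work surface, if the arm or the gripper's body presses on something with over 40 N, if the wrist force passes 120 N, or if a joint passes its speed limit or range.

## Working session

There is one attempt and no reset: what is moved stays moved. The work goes in short steps, Python scripts to look and compute and a tool call to move; the robot and the scene stay as the last step left them, time stands still between calls to the robot, and variables do not carry over. Pictures are saved under pics/ and viewed, at most 10 in all, crops included, and the job is handed in when it is done.

Besides the shell and the picture viewer there is one more tool, called as name(argument=value, ...) on one line, values as JSON. jog_arm: Moves the arm, as the interface text tells. Its arguments: {"type":"object","properties":{"plan":{"type":"array"}},"required":["plan"]}

```bash
mkdir -p pics; ls; cat > h.py <<'E'
import numpy as np, cv2
from bench import read_state,get_image,job_done,tcp_to_grasp
from scipy.spatial.transform import Rotation as R
def save(n,name):
    d=get_image(n); cv2.imwrite(f'pics/{name}.png',d['img'][:,:,::-1]); np.savez(f'pics/{name}.npz',**d); return d
def cloud(d,T=None):
    T=d['extrinsics'] if T is None else T
    v,u=np.mgrid[0:480,0:640]
    p=cv2.undistortPoints(np.stack([u,v],-1).reshape(-1,1,2).astype(float),np.array(d['intrinsics']),np.array(d['distortion'])).reshape(480,640,2)
    z=d['range_z']; P=np.stack([p[...,0]*z,p[...,1]*z,z],-1)
    W=P@np.array(T)[:3,:3].T+np.array(T)[:3,3]; W[z==0]=np.nan; return W
def toolT(s):
    T=np.eye(4);T[:3,:3]=R.from_quat(s['ee_rot']).as_matrix();T[:3,3]=s['position'];return T
E
python3 - <<'E'
from h import *
s=read_state();print(s,tcp_to_grasp)
for n in('scene','side','wrist'): save(n,n+'0')
a=cv2.imread('pics/scene0.png');
print(np.array(np.load('pics/scene0.npz')['extrinsics']).round(2),np.load('pics/side0.npz')['extrinsics'].round(2))
E
```

```text
pics
{'clock': 0.0, 'joints': array([ 1.39959520e+00,  3.85552576e-01,  6.63738009e-03, -5.07143229e-04,
       -1.19401112e+00, -2.58604716e-01]), 'joint_vel': array([ 1.52542341e-04,  1.60363650e-05,  1.40372294e-04, -8.33202987e-04,
       -1.60300124e-03, -2.04536678e-03]), 'joint_efforts': array([ 1.12897674e-04, -3.92289555e+01,  1.88406211e+01,  4.18622062e+00,
       -4.53539193e-03, -4.60376484e-06]), 'position': array([260.16846356, 567.63324373, 230.22730639]), 'ee_rot': array([ 9.76976566e-01, -2.13343853e-01, -1.88932255e-04,  1.07427436e-03]), 'contact_force': array([ 0.25810447, -0.10521409,  0.20785513]), 'wrist_torque': array([-0.02675312,  0.01961252,  0.0027952 ]), 'grasp_force': 0.0, 'gripper_width': 85.57610242926634} 18.700000000000003
[[ 5.3000e-01 -6.3000e-01  5.7000e-01 -1.3026e+02]
 [-8.5000e-01 -3.7000e-01  3.7000e-01 -3.9864e+02]
 [-2.0000e-02 -6.8000e-01 -7.3000e-01  8.9649e+02]
 [ 0.0000e+00  0.0000e+00  0.0000e+00  1.0000e+00]] [[-9.1000e-01  2.0000e-01 -3.6000e-01  8.8141e+02]
 [ 4.1000e-01  4.4000e-01 -8.0000e-01  8.3561e+02]
 [ 0.0000e+00 -8.7000e-01 -4.9000e-01  6.0884e+02]
 [ 0.0000e+00  0.0000e+00  0.0000e+00  1.0000e+00]]
```

View pics/scene0.png

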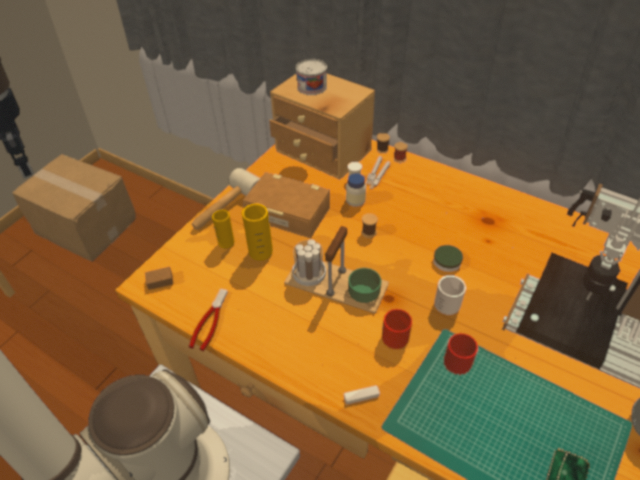

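View pics/side0.png

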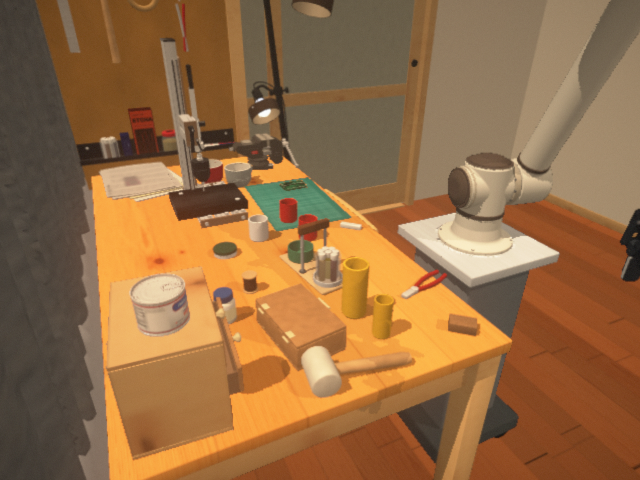

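The scene view shows the white cup at (450,295), the small yellow cup at (222,228) with the larger look-alike at (257,232), the green cup at (364,288), the handle at (337,245) and the jar at (308,262). The spool is at (369,225), the tin at (447,258) and the block at (159,278). The side view agrees: white (258,228), small yellow (383,316).

```bash
python3 - <<'E'
from h import *
for n,boxes in (('scene0',dict(white=(430,270,470,318),ysm=(208,205,236,250),ybig=(240,200,275,265),green=(344,265,386,310),jar=(285,235,330,290),bar=(322,225,350,268),spool=(358,210,382,240),tin=(430,243,466,272),block=(142,264,176,294),red=(380,308,414,350))),
 ('side0',dict(white=(245,210,272,244),ysm=(370,292,395,342),ybig=(338,255,372,322),green=(283,238,318,268),jar=(310,245,345,290),bar=(295,215,332,240),spool=(240,268,260,295),box=(255,285,348,365)))):
    d=np.load(f'pics/{n}.npz'); W=cloud(d)
    for k,(a,b,c,e) in boxes.items():
        P=W[b:e,a:c].reshape(-1,3); P=P[~np.isnan(P[:,0])]
        z=P[:,2]; top=np.percentile(z[z>8],98) if (z>8).any() else 0
        Q=P[(z>8)]
        T=P[(z>top-8)]
        c0,r=cv2.minEnclosingCircle(T[:,:2].astype(np.float32))
        print(n,k,len(Q),'top',top.round(1),'topc',np.round(c0,1),round(r,1),'lo',np.percentile(Q,2,axis=0).round(),'hi',np.percentile(Q,98,axis=0).round())
    dz=W[...,2]; 
d=np.load('pics/scene0.npz');W=cloud(d)
P=W[225:275,318:352].reshape(-1,3);P=P[(P[:,2]>112)&(P[:,2]<145)];print(len(P),P.mean(0));
(cx,cy),(w,h),a=cv2.minAreaRect(P[:,:2].astype(np.float32));print(cx,cy,w,h,a)
d=np.load('pics/side0.npz');W=cloud(d)
P=W[215:245,292:335].reshape(-1,3);P=P[(P[:,2]>112)&(P[:,2]<145)];print(len(P),P.mean(0),cv2.minAreaRect(P[:,:2].astype(np.float32)))
E
```

```text
scene0 white 934 top 64.0 topc [ 557.7 -252.8] 29.1 lo [ 530. -279.   10.] hi [ 584. -227.   64.]
scene0 ysm 735 top 90.9 topc [464.9 244. ] 21.8 lo [443. 226.  12.] hi [535. 326.  91.]
scene0 ybig 1632 top 128.1 topc [478.8 159.7] 29.3 lo [452. 132.  13.] hi [573. 242. 128.]
scene0 green 1433 top 45.9 topc [497.5 -91.4] 34.9 lo [ 457. -130.    8.] hi [532. -38.  46.]
scene0 jar 1718 top 133.8 topc [459.3 -32.6] 13.9 lo [438. -36.   9.] hi [508.  63. 134.]
scene0 bar 569 top 139.4 topc [488.1 -30.2] 42.3 lo [448. -43.  10.] hi [527.  13. 139.]
scene0 spool 278 top 48.4 topc [658.1 -15.9] 19.4 lo [641. -32.   9.] hi [673.  -2.  48.]
scene0 tin 588 top 25.2 topc [ 668.4 -205.4] 33.4 lo [ 638. -234.   10.] hi [ 696. -177.   25.]
scene0 block 442 top 26.3 topc [300.9 297.8] 31.7 lo [272. 270.   9.] hi [326. 322.  26.]
scene0 red 930 top 64.4 topc [ 431.7 -198.3] 28.2 lo [ 405. -223.   10.] hi [ 457. -174.   64.]
side0 white 487 top 63.0 topc [ 559.1 -249.4] 29.5 lo [ 536. -370.   10.] hi [ 586. -223.   63.]
side0 ysm 790 top 89.4 topc [462.4 246.6] 19.9 lo [446. 230.  10.] hi [481. 265.  89.]
side0 ybig 1622 top 126.7 topc [479.3 160.5] 28.9 lo [455.  53.  10.] hi [506. 189. 127.]
side0 green 811 top 91.4 topc [513.   -3.6] 25.6 lo [ 448. -170.    9.] hi [538.  32.  91.]
side0 jar 1320 top 114.4 topc [501.1 150.6] 13.4 lo [455. -67.   9.] hi [517. 159. 114.]
side0 bar 620 top 137.3 topc [489.4 -28.6] 42.8 lo [ 410. -223.    9.] hi [531. -16. 137.]
side0 spool 266 top 46.5 topc [657.6 -15.4] 18.9 lo [645. -30.   8.] hi [675.   1.  46.]
side0 box 5430 top 63.1 topc [609.4 204.9] 122.3 lo [502.  69.  10.] hi [678. 315.  63.]
377 [482.75999977 -33.19422376 133.59120779]
488.10302734375 -31.306087493896484 84.80797576904297 17.872371673583984 10.542054176330566
322 [493.05416654 -23.77581477 129.07651844] ((489.16326904296875, -26.8367919921875), (85.47038269042969, 19.428194046020508), 6.563149452209473)
```

View pics/wrist0.png

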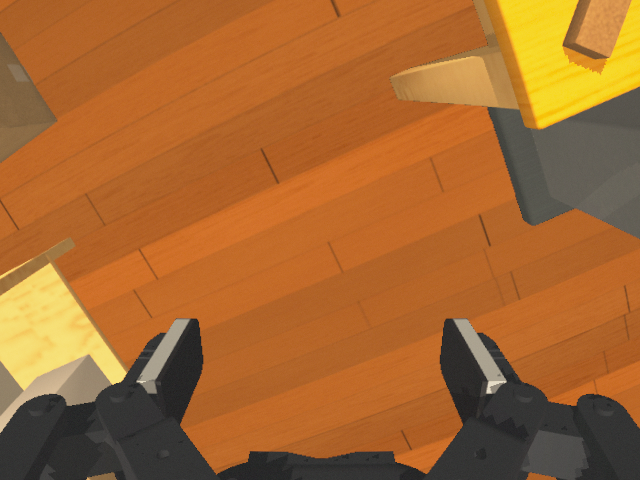

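The wrist view at the start shows only the floor and the open fingers at (180,350) and (465,350).

```bash
cat >> h.py <<'E'
def go(x,y,z,ang):
    "shift/turn fractions to TCP target pointing down with tool x at ang deg"
    s=read_state(); M=R.from_quat(s['ee_rot']).as_matrix(); a=np.radians(ang)
    N=np.array([[np.cos(a),np.sin(a),0],[np.sin(a),-np.cos(a),0],[0,0,-1]])
    print('t',round(s['clock'],2),'shift',(M.T@(np.array([x,y,z])-s['position'])/100).round(3),'turn',(R.from_matrix(M.T@N).as_rotvec()/np.radians(60)).round(3))
E
python3 - <<'E'
from h import *
print(np.load('pics/wrist0.npz')['tool_from_camera'].round(2))
go(560,-250,200,-81.5)
E
```

```text
[[  -0.     -0.95   -0.32   82.04]
 [   1.     -0.      0.      0.5 ]
 [  -0.     -0.32    0.95 -142.97]
 [   0.      0.      0.      1.  ]]
t 0.15 shift [6.134 6.183 0.316] turn [ 0.001 -0.001  0.948]
```

jog_arm(plan=[[85,[0.4,0.4,0],[0,0,0]],[85,[0.8,0.8,0],[0,0,0]],[85,[1,1,0],[0,0,0]]])

```text
clock: 0.52
position: [310.0, 433.0, 231.2]
ee_rot: [0.977, -0.214, -0.0, 0.001]
contact_force: [-0.4, 1.2, 0.7]
gripper_width: 85.0
grasp_force: 0.0
```

jog_arm(plan=[[85,[0.4,0.4,0],[0,0,0]],[85,[0.8,0.8,0],[0,0,0]],[85,[1,1,0],[0,0,0]]])

```text
clock: 0.9
position: [359.0, 300.4, 231.2]
ee_rot: [0.977, -0.214, -0.0, 0.0]
contact_force: [-0.0, -0.1, -0.5]
gripper_width: 84.5
grasp_force: 0.0
```

jog_arm(plan=[[85,[0.4,0.4,0],[0,0,0]],[85,[0.8,0.8,0],[0,0,0]],[85,[1,1,0],[0,0,0]]])

```text
clock: 1.27
position: [408.2, 168.1, 231.2]
ee_rot: [0.977, -0.214, -0.0, 0.0]
contact_force: [-0.6, 0.5, 0.5]
gripper_width: 85.3
grasp_force: 0.0
```

jog_arm(plan=[[85,[0.4,0.4,0],[0,0,0]],[85,[0.8,0.8,0],[0,0,0]],[85,[1,1,0],[0,0,0]]])

```text
clock: 1.65
position: [457.5, 35.6, 231.1]
ee_rot: [0.977, -0.214, -0.0, 0.0]
contact_force: [0.0, -0.4, -0.3]
gripper_width: 85.0
grasp_force: 0.0
```

jog_arm(plan=[[85,[0.4,0.4,0],[0,0,0]],[85,[0.8,0.8,0],[0,0,0]],[85,[1,1,0],[0,0,0]]])

```text
clock: 2.02
position: [506.9, -97.1, 230.9]
ee_rot: [0.977, -0.214, -0.0, 0.0]
contact_force: [-0.4, 0.4, -0.9]
gripper_width: 85.0
grasp_force: 0.0
```

jog_arm(plan=[[85,[0.4,0.4,0.1],[0,0,0.15]],[85,[0.8,0.8,0.2],[0,0,0.3]],[85,[1,1,0.3],[0,0,0.45]],[85,[1,1,0.3],[0,0,0.6]],[85,[1,1,0.3],[0,0,0.75]],[85,[1,1,0.3],[0,0,0.95]],[85,[1,1,0.3],[0,0,0.95]]])

```text
clock: 2.9
position: [555.6, -227.3, 200.9]
ee_rot: [0.757, -0.653, -0.0, 0.0]
contact_force: [0.2, 0.3, 1.0]
gripper_width: 84.9
grasp_force: 0.0
```

```bash
python3 - <<'E'
from h import *
s=read_state();print(s['position'],s['ee_rot'],s['joints'].round(2))
d=save('wrist','w1'); W=cloud(d,toolT(s)@d['tool_from_camera']); np.save('pics/w1W.npy',W)
P=W.reshape(-1,3);P=P[~np.isnan(P[:,0])]
for nm,c,zl,zh in (('white',(558,-251),54,68),('green',(498,-91),36,47),('bar',(488.6,-29),112,142)):
    T=P[(np.hypot(*(P[:,:2]-c).T)<50)&(P[:,2]>zl)&(P[:,2]<zh)]
    if len(T)>5: print(nm,len(T),cv2.minEnclosingCircle(T[:,:2].astype(np.float32)),np.percentile(T[:,2],98),cv2.minAreaRect(T[:,:2].astype(np.float32)))
go(558,-251,100,-81.5)
E
```

```text
[ 555.62262159 -227.2641053   200.94684134] [ 7.57106118e-01 -6.53291814e-01 -3.37713388e-04  1.35278407e-04] [-0.12  0.37 -0.1  -0.   -1.11  0.27]
white 1321 ((557.220458984375, -251.12466430664062), 26.98224449157715) 63.57975287966734 ((557.6528930664062, -251.32579040527344), (52.85372543334961, 52.66978073120117), 6.086435794830322)
green 1366 ((497.9039001464844, -90.49861907958984), 34.74506759643555) 44.37365174392694 ((497.52850341796875, -91.13312530517578), (66.57657623291016, 67.51318359375), 19.94672966003418)
t 2.95 shift [0.239 0.011 1.01 ] turn [ 0.001  0.    -0.001]
```

View pics/w1.png

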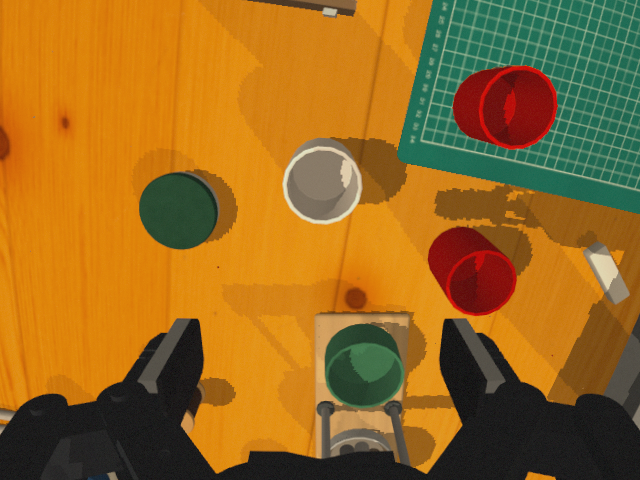

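The wrist view shows the white cup's rim at (322,185), the green cup at (363,370), the tin at (180,210) and the red cups at (518,107) and (480,282). The measurements agree with the scene cameras.

jog_arm(plan=[[85,[0.24,0.015,0.3],[0,0,0]],[85,[0.24,0.015,0.7],[0,0,0]],[85,[0.24,0.015,1],[0,0,0]],[85,[0.24,0.015,1],[0,0,0]]])

```text
clock: 3.45
position: [556.0, -250.9, 98.7]
ee_rot: [0.757, -0.653, -0.003, 0.001]
contact_force: [0.9, 0.0, 0.6]
gripper_width: 84.9
grasp_force: 0.0
```

jog_arm(plan=[[85,[0,0,0.25],[0,0,0]],[85,[0,0,0.5],[0,0,0]],[85,[0,0,0.68],[0,0,0]],[85,[0,0,0.68],[0,0,0]]])

```text
clock: 3.95
position: [557.6, -251.2, 32.9]
ee_rot: [0.757, -0.653, -0.001, 0.0]
contact_force: [0.6, -0.5, 0.6]
gripper_width: 84.7
grasp_force: 0.0
```

jog_arm(plan=[[45,[0,0,0],[0,0,0]],[45,[0,0,0],[0,0,0]],[45,[0,0,0],[0,0,0]],[45,[0,0,0],[0,0,0]],[45,[0,0,0],[0,0,0]],[45,[0,0,0],[0,0,0]],[45,[0,0,0],[0,0,0]],[45,[0,0,0],[0,0,0]]])

```text
clock: 4.95
position: [559.0, -251.6, 35.1]
ee_rot: [0.757, -0.653, 0.002, -0.001]
contact_force: [-0.6, 0.0, 6.1]
gripper_width: 53.1
grasp_force: 63.3
```

jog_arm(plan=[[45,[0,0,-0.15],[0,0,0]],[45,[0,0,-0.4],[0,0,0]],[45,[0,0,-0.7],[0,0,0]],[45,[0,0,-0.8],[0,0,0]],[45,[0,0,-0.8],[0,0,0]]])

```text
clock: 5.58
position: [557.9, -251.2, 113.8]
ee_rot: [0.757, -0.654, 0.0, -0.0]
contact_force: [-0.1, -0.0, -1.7]
gripper_width: 52.6
grasp_force: 63.0
```

```bash
python3 - <<'E'
from h import *
s=read_state();print(s['position'],s['gripper_width'],s['contact_force'])
d=save('wrist','w2'); W=cloud(d,toolT(s)@d['tool_from_camera'])
P=W.reshape(-1,3);P=P[~np.isnan(P[:,0])]
c=s['position'][:2]
T=P[(np.hypot(*(P[:,:2]-c).T)<40)&(P[:,2]>128)&(P[:,2]<150)]
print(len(T),cv2.minEnclosingCircle(T[:,:2].astype(np.float32)),np.percentile(T[:,2],[50,98]))
T=P[(np.hypot(*(P[:,:2]-(498,-91)).T)<50)&(P[:,2]>36)&(P[:,2]<47)]
if len(T)>9: print('g',len(T),cv2.minEnclosingCircle(T[:,:2].astype(np.float32)))
go(497.8,-90.8,s['position'][2],-81.5)
E
```

```text
[ 557.85287205 -251.15463829  113.7996619 ] 52.6213702668261 [-0.08272581 -0.02236443 -1.68576686]
13303 ((558.8479614257812, -257.612060546875), 39.45405960083008) [138.90792439 148.72962764]
g 671 ((506.5848388671875, -112.62725830078125), 24.12637710571289)
t 5.62 shift [-1.671  0.356 -0.009] turn [ 0.001  0.001 -0.003]
```

View pics/w2.png

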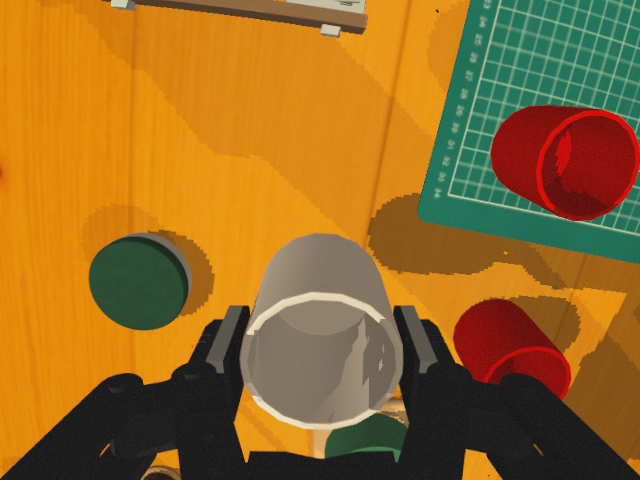

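The white cup is held upright between the pads, its rim centred near (321,361). I'll measure where it sits relative to the tool.

```bash
python3 - <<'E'
from h import *
s=read_state(); d=np.load('pics/w2.npz'); W=cloud(d,d['tool_from_camera'])
h=cv2.cvtColor(d['img'],cv2.COLOR_RGB2HSV)
m=(h[...,2]>190)&(h[...,1]<70); m[:285]=0;m[435:]=0;m[:,:238]=0;m[:,405:]=0
P=W[m];P=P[~np.isnan(P[:,0])];zt=np.percentile(P[:,2],5);P=P[P[:,2]<zt+5]
print(len(P),'tool-frame rim z',zt,cv2.minEnclosingCircle(P[:,:2].astype(np.float32)),P.min(0),P.max(0))
E
```

```text
1846 tool-frame rim z -27.911856542534363 ((-0.6350306868553162, 0.9262269139289856), 27.242435455322266) [-27.42185953 -22.85294284 -28.79494415] [ 26.22237207  20.03456599 -25.00596624]
```

jog_arm(plan=[[45,[-0.25,0.1,0],[0,0,0]],[45,[-0.55,0.2,0],[0,0,0]],[45,[-0.85,0.3,0],[0,0,0]],[45,[-1,0.355,0],[0,0,0]]])

```text
clock: 6.12
position: [506.6, -156.4, 112.1]
ee_rot: [0.757, -0.653, -0.001, 0.001]
contact_force: [-0.2, 0.1, -0.4]
gripper_width: 52.8
grasp_force: 63.0
```

jog_arm(plan=[[45,[-0.25,0,0],[0,0,0]],[45,[-0.5,0,0],[0,0,0]],[45,[-0.665,0,0],[0,0,0]],[45,[-0.665,0,0],[0,0,0]],[45,[-0.665,0,0],[0,0,0]]])

```text
clock: 6.75
position: [498.6, -92.0, 113.1]
ee_rot: [0.757, -0.654, -0.0, 0.0]
contact_force: [0.4, 0.3, -1.2]
gripper_width: 52.8
grasp_force: 63.0
```

```bash
python3 - <<'E'
from h import *
s=read_state();print(s['position'],s['ee_rot']);go(497.8,-90.8,47,-81.5)
d=save('scene','s2');W=cloud(d)
P=W[215:280,310:350].reshape(-1,3);P=P[(P[:,2]>112)&(P[:,2]<142)];print('bar',len(P),cv2.minAreaRect(P[:,:2].astype(np.float32)))
E
```

```text
[498.59118251 -91.9822375  113.13016905] [ 7.56814804e-01 -6.53629351e-01 -4.60960819e-05  1.45698974e-04]
t 6.75 shift [-0.013  0.006  0.661] turn [ 0.    -0.    -0.002]
bar 375 ((488.45269775390625, -30.449398040771484), (86.53821563720703, 16.694015502929688), 8.423491477966309)
```

jog_arm(plan=[[45,[-0.01,0.005,0],[0,0,0]],[45,[-0.01,0.005,0.2],[0,0,0]],[45,[-0.01,0.005,0.35],[0,0,0]],[45,[-0.01,0.005,0.45],[0,0,0]],[45,[-0.01,0.005,0.55],[0,0,0]],[45,[-0.01,0.005,0.61],[0,0,0]],[45,[-0.01,0.005,0.65],[0,0,0]],[45,[-0.01,0.005,0.65],[0,0,0]]])

```text
clock: 7.8
position: [497.8, -90.8, 48.2]
ee_rot: [0.757, -0.654, -0.0, 0.0]
contact_force: [0.6, 0.1, -1.4]
gripper_width: 52.8
grasp_force: 63.0
```

jog_arm(plan=[[45,[0,0,0.01],[0,0,0]],[45,[0,0,0.02],[0,0,0]],[45,[0,0,0.02],[0,0,0]]])

```text
clock: 8.18
position: [498.1, -90.8, 47.1]
ee_rot: [0.757, -0.653, 0.0, -0.0]
contact_force: [-1.5, 2.1, 5.3]
gripper_width: 53.0
grasp_force: 63.5
```

jog_arm(plan=[[62,[0,0,0],[0,0,0]],[72,[0,0,0],[0,0,0]],[80,[0,0,0],[0,0,0]],[80,[0,0,0],[0,0,0]],[80,[0,0,-0.1],[0,0,0]],[80,[0,0,-0.3],[0,0,0]],[80,[0,0,-0.6],[0,0,0]],[80,[0,0,-1],[0,0,0]],[80,[0,0,-1],[0,0,0]]])

```text
clock: 9.3
position: [500.2, -90.7, 150.3]
ee_rot: [0.757, -0.653, 0.003, -0.003]
contact_force: [-1.1, -0.2, -0.1]
gripper_width: 80.4
grasp_force: 0.0
```

jog_arm(plan=[[80,[0,0,-0.4],[0,0,0]],[80,[0,0,-0.8],[0,0,0]],[80,[0,0,-0.8],[0,0,0]]])

```text
clock: 9.68
position: [499.4, -90.7, 229.4]
ee_rot: [0.757, -0.653, 0.002, -0.002]
contact_force: [0.6, 0.0, -0.4]
gripper_width: 80.1
grasp_force: 0.0
```

```bash
python3 - <<'E'
from h import *
s=read_state();print(s['position'])
d=save('wrist','w3'); W=cloud(d,toolT(s)@d['tool_from_camera'])
P=W.reshape(-1,3);P=P[~np.isnan(P[:,0])]
T=P[(np.hypot(*(P[:,:2]-(498,-91)).T)<40)&(P[:,2]>66)&(P[:,2]<85)]
print(len(T),cv2.minEnclosingCircle(T[:,:2].astype(np.float32)),np.percentile(T[:,2],[50,98]))
go(463.5,245,230,-81.5)
E
```

```text
[499.41926325 -90.74956091 229.40763725]
1206 ((496.98834228515625, -90.41034698486328), 26.821718215942383) [73.8058269  75.52397097]
t 9.72 shift [-3.371 -0.146 -0.026] turn [-0.002  0.    -0.002]
```

View pics/w3.png

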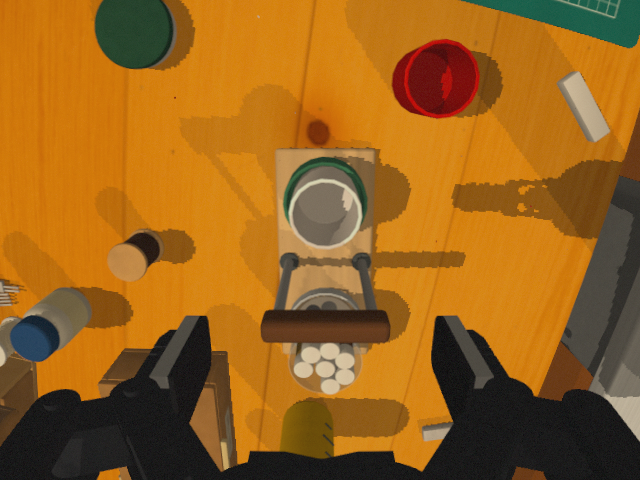

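The white cup stands in the green cup at (325,213), its rim at the expected 74 mm. The handle bar is at (325,325) and the jar sits in its ring.

jog_arm(plan=[[80,[-0.4,0,0],[0,0,0]],[80,[-0.8,0,0],[0,0,0]],[80,[-1,0,0],[0,0,0]]])

```text
clock: 10.1
position: [481.9, 9.3, 224.7]
ee_rot: [0.757, -0.653, -0.001, 0.001]
contact_force: [0.3, 0.3, -0.6]
gripper_width: 80.0
grasp_force: 0.0
```

jog_arm(plan=[[80,[-0.4,0,0],[0,0,0]],[80,[-0.8,0,0],[0,0,0]],[80,[-1,0,0],[0,0,0]]])

```text
clock: 10.48
position: [467.4, 108.3, 224.7]
ee_rot: [0.757, -0.653, -0.001, 0.001]
contact_force: [0.3, -0.0, 0.3]
gripper_width: 80.1
grasp_force: 0.0
```

jog_arm(plan=[[60,[-0.4,-0.1,0],[0,0,0]],[60,[-0.8,-0.15,0],[0,0,0]],[60,[-1,-0.15,0],[0,0,0]],[60,[-1,-0.15,0],[0,0,0]],[60,[-1,-0.15,0],[0,0,0]]])

```text
clock: 11.1
position: [468.5, 207.3, 225.8]
ee_rot: [0.757, -0.654, -0.0, 0.001]
contact_force: [-0.4, 0.1, -0.1]
gripper_width: 60.0
grasp_force: 0.0
```

```bash
python3 - <<'E'
from h import *
s=read_state();print(s['position'],s['gripper_width'])
d=save('wrist','w4'); W=cloud(d,toolT(s)@d['tool_from_camera'])
P=W.reshape(-1,3);P=P[~np.isnan(P[:,0])]
T=P[(np.hypot(*(P[:,:2]-(463.5,245)).T)<30)&(P[:,2]>82)&(P[:,2]<95)]
print(len(T),cv2.minEnclosingCircle(T[:,:2].astype(np.float32)),np.percentile(T[:,2],[50,98]))
T=P[(abs(P[:,0]-463)<70)&(abs(P[:,1]-245)<25)&(np.hypot(*(P[:,:2]-(463.5,245)).T)>24)];print('neighbours',np.percentile(T[:,2],[50,98,100]))
go(463.5,245,60,-81.5)
E
```

```text
[468.53080021 207.29249182 225.77180796] 60.024317637487734
861 ((461.7909240722656, 244.9066925048828), 19.057458877563477) [87.72266125 89.27225175]
neighbours [  0.48198872 291.94273735 294.46089937]
t 11.15 shift [-0.382 -0.005  1.66 ] turn [ 0.001 -0.    -0.003]
```

View pics/w4.png

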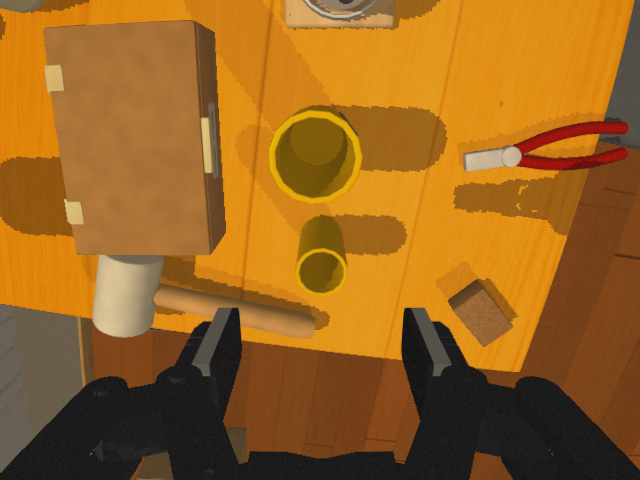

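The small yellow cup's rim is at (322,271), the big one at (315,156), and the low mallet handle runs near (240,305), clear of the finger path.

jog_arm(plan=[[60,[-0.2,0.005,0.2],[0,0,0]],[60,[-0.38,0.005,0.4],[0,0,0]],[60,[-0.38,0.005,0.7],[0,0,0]],[60,[-0.38,0.005,0.9],[0,0,0]],[60,[-0.38,0.005,0.9],[0,0,0]]])

```text
clock: 11.78
position: [462.3, 244.0, 135.0]
ee_rot: [0.756, -0.654, -0.0, 0.002]
contact_force: [-0.0, 0.4, 0.0]
gripper_width: 60.0
grasp_force: 0.0
```

jog_arm(plan=[[60,[0,0,0.25],[0,0,0]],[60,[0,0,0.5],[0,0,0]],[60,[0,0,0.72],[0,0,0]],[60,[0,0,0.72],[0,0,0]]])

```text
clock: 12.28
position: [462.9, 244.9, 64.1]
ee_rot: [0.757, -0.654, -0.0, 0.001]
contact_force: [0.0, -0.2, 0.8]
gripper_width: 60.2
grasp_force: 0.0
```

jog_arm(plan=[[30,[0,0,0],[0,0,0]],[30,[0,0,0],[0,0,0]],[30,[0,0,0],[0,0,0]],[30,[0,0,0],[0,0,0]],[30,[0,0,0],[0,0,0]],[30,[0,0,0],[0,0,0]],[30,[0,0,0],[0,0,0]]])

```text
clock: 13.15
position: [463.8, 246.4, 66.2]
ee_rot: [0.757, -0.653, 0.0, -0.002]
contact_force: [-1.1, -0.7, 7.1]
gripper_width: 37.4
grasp_force: 60.0
```

jog_arm(plan=[[30,[0,0,-0.15],[0,0,0]],[30,[0,0,-0.4],[0,0,0]],[30,[0,0,-0.7],[0,0,0]],[30,[0,0,-1],[0,0,0]],[30,[0,0,-1],[0,0,0]]])

```text
clock: 13.78
position: [464.3, 246.9, 167.9]
ee_rot: [0.757, -0.653, 0.0, -0.004]
contact_force: [-0.2, -0.6, -0.2]
gripper_width: 37.2
grasp_force: 60.1
```

jog_arm(plan=[[30,[0,0,-0.3],[0,0,0]],[30,[0,0,-0.6],[0,0,0]],[30,[0,0,-0.85],[0,0,0]],[30,[0,0,-0.85],[0,0,0]]])

```text
clock: 14.28
position: [463.4, 246.2, 250.9]
ee_rot: [0.757, -0.654, 0.0, -0.002]
contact_force: [0.2, 0.3, -0.2]
gripper_width: 36.6
grasp_force: 60.2
```

```bash
python3 - <<'E'
from h import *
s=read_state();print(s['position'],s['gripper_width'])
d=save('wrist','w5'); W=cloud(d,d['tool_from_camera'])
h=cv2.cvtColor(d['img'],cv2.COLOR_RGB2HSV)
m=(h[...,0]>22)&(h[...,0]<35)&(h[...,1]>150)&(abs(W[...,0])<40)&(abs(W[...,1])<30)&(W[...,2]>-60)&(W[...,2]<100)
P=W[m];zt=np.percentile(P[:,2],2);Q=P[P[:,2]<zt+5]
print(len(P),'rim z',zt,cv2.minEnclosingCircle(Q[:,:2].astype(np.float32)))
# side: lower parts of front wall
for a in(10,25,40):
    q=P[abs(P[:,2]-zt-a)<4]; print(a,len(q),q[:,0].max() if len(q) else 0,(q[:,1].min(),q[:,1].max()) if len(q) else 0)
go(497.3,-90.5,s['position'][2],-81.5)
E
```

```text
[463.40781407 246.20295569 250.87589522] 36.5597787862777
148 rim z -23.08744751645233 ((0.33930301666259766, -0.9069108963012695), 18.28969955444336)
10 0 0 0
25 0 0 0
40 0 0 0
t 14.32 shift [ 3.377  0.145 -0.02 ] turn [ 0.     0.001 -0.002]
```

View pics/w5.png

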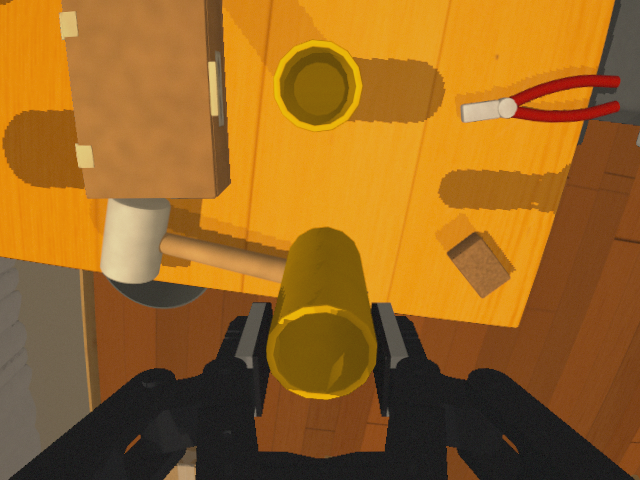

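The yellow cup is held upright, with its rim at (321,352) and its bottom edge where the calibration predicts (row 228). The big one stays at (317,86).

jog_arm(plan=[[30,[0.3,0.05,0],[0,0,0]],[30,[0.65,0.1,0],[0,0,0]],[30,[1,0.15,0],[0,0,0]]])

```text
clock: 14.7
position: [461.5, 143.2, 247.3]
ee_rot: [0.757, -0.654, -0.001, 0.002]
contact_force: [1.1, 0.7, -0.4]
gripper_width: 36.8
grasp_force: 60.2
```

jog_arm(plan=[[30,[0.35,0,0],[0,0,0]],[30,[0.7,0,0],[0,0,0]],[30,[1,0,0],[0,0,0]]])

```text
clock: 15.08
position: [476.1, 44.2, 247.4]
ee_rot: [0.757, -0.654, -0.001, 0.002]
contact_force: [-0.4, 0.9, -0.6]
gripper_width: 36.8
grasp_force: 60.2
```

jog_arm(plan=[[30,[0.35,0,0],[0,0,0]],[30,[0.7,0,0],[0,0,0]],[30,[0.95,0,0],[0,0,0]],[30,[1,0,0],[0,0,0]]])

```text
clock: 15.58
position: [490.8, -54.4, 247.4]
ee_rot: [0.756, -0.655, -0.001, 0.001]
contact_force: [-0.3, 0.1, 0.0]
gripper_width: 36.6
grasp_force: 60.2
```

jog_arm(plan=[[30,[0.2,0,0],[0,0,0]],[30,[0.375,0,0],[0,0,0]],[30,[0.375,0,0.2],[0,0,0]],[30,[0.375,0,0.4],[0,0,0]],[30,[0.375,0,0.5],[0,0,0]],[30,[0.375,0,0.5],[0,0,0]],[30,[0.375,0,0.5],[0,0,0]]])

```text
clock: 16.45
position: [497.8, -90.3, 200.0]
ee_rot: [0.757, -0.653, 0.001, -0.0]
contact_force: [1.1, 0.5, -0.1]
gripper_width: 36.9
grasp_force: 60.2
```

```bash
python3 - <<'E'
from h import *
s=read_state();print(s['position'])
d=save('wrist','w6'); T=toolT(s);W=cloud(d,d['tool_from_camera'])
h=cv2.cvtColor(d['img'],cv2.COLOR_RGB2HSV)
m=(h[...,0]>22)&(h[...,0]<35)&(h[...,1]>150)&(abs(W[...,0])<40)&(abs(W[...,1])<30)&(W[...,2]>-60)&(W[...,2]<100)
P=W[m];zt=np.percentile(P[:,2],2);Q=P[P[:,2]<zt+5]
print(len(P),'rim z',zt,cv2.minEnclosingCircle(Q[:,:2].astype(np.float32)))
W=cloud(d,T@d['tool_from_camera']);V=W.reshape(-1,3)
Q=V[(np.hypot(*(V[:,:2]-(497.3,-90.5)).T)<32)&(V[:,2]>70)&(V[:,2]<80)];print(len(Q),cv2.minEnclosingCircle(Q[:,:2].astype(np.float32)),Q.min(0),Q.max(0))
go(497.3,-90.5,82,-81.5)
E
```

```text
[497.83381925 -90.28876256 200.03459529]
8 rim z -22.67097168726461 ((-0.9012889862060547, -9.752209663391113), 15.396678924560547)
815 ((497.08251953125, -90.55241394042969), 26.971942901611328) [ 470.2003256  -116.87958563   70.06964766] [523.93367449 -73.03947115  76.38457872]
t 16.5 shift [1.000e-03 7.000e-03 1.181e+00] turn [-0.002 -0.    -0.002]
```

jog_arm(plan=[[30,[0,0.015,0],[0,0,0]],[30,[0,0.015,0.2],[0,0,0]],[30,[0,0.015,0.4],[0,0,0]],[30,[0,0.015,0.5],[0,0,0]],[30,[0,0.015,0.6],[0,0,0]],[30,[0,0.015,0.7],[0,0,0]],[30,[0,0.015,0.8],[0,0,0]],[30,[0,0.015,0.9],[0,0,0]],[30,[0,0.015,0.9],[0,0,0]]])

```text
clock: 17.62
position: [495.3, -90.6, 108.4]
ee_rot: [0.757, -0.654, -0.001, 0.001]
contact_force: [-0.0, -0.2, -1.1]
gripper_width: 36.6
grasp_force: 60.2
```

jog_arm(plan=[[30,[0,0,0.08],[0,0,0]],[30,[0,0,0.16],[0,0,0]],[30,[0,0,0.22],[0,0,0]],[30,[0,0,0.25],[0,0,0]],[30,[0,0,0.265],[0,0,0]],[30,[0,0,0.265],[0,0,0]]])

```text
clock: 18.38
position: [495.8, -90.6, 82.8]
ee_rot: [0.757, -0.654, 0.0, -0.0]
contact_force: [0.3, 0.6, -0.8]
gripper_width: 37.1
grasp_force: 60.2
```

jog_arm(plan=[[30,[0,0,0.01],[0,0,0]],[30,[0,0,0.02],[0,0,0]],[30,[0,0,0.02],[0,0,0]]])

```text
clock: 18.75
position: [496.1, -90.8, 82.2]
ee_rot: [0.757, -0.653, 0.001, -0.0]
contact_force: [-2.8, -0.6, 8.2]
gripper_width: 36.5
grasp_force: 61.0
```

jog_arm(plan=[[45,[0,0,0],[0,0,0]],[55,[0,0,0],[0,0,0]],[62,[0,0,0],[0,0,0]],[62,[0,0,0],[0,0,0]],[62,[0,0,-0.1],[0,0,0]],[62,[0,0,-0.3],[0,0,0]],[62,[0,0,-0.6],[0,0,0]],[62,[0,0,-1],[0,0,0]],[62,[0,0,-1],[0,0,0]]])

```text
clock: 19.88
position: [498.1, -90.5, 184.9]
ee_rot: [0.757, -0.653, 0.003, -0.003]
contact_force: [-0.0, -0.6, -0.5]
gripper_width: 61.9
grasp_force: 0.0
```

jog_arm(plan=[[62,[0,0,-0.4],[0,0,0]],[62,[0,0,-0.6],[0,0,0]],[62,[0,0,-0.6],[0,0,0]],[62,[0,0,-0.6],[0,0,0]]])

```text
clock: 20.38
position: [494.8, -90.5, 239.4]
ee_rot: [0.757, -0.654, -0.001, 0.001]
contact_force: [-0.0, -0.0, -0.4]
gripper_width: 61.9
grasp_force: 0.0
```

```bash
python3 - <<'E'
from h import *
s=read_state();print(s['position'],s['joints'].round(2))
d=save('wrist','w7'); W=cloud(d,toolT(s)@d['tool_from_camera']);V=W.reshape(-1,3)
for zl,zh,c,r in((98,112,(497,-91),30),(68,80,(497,-91),35),(112,142,(488.5,-30),50)):
    Q=V[(np.hypot(*(V[:,:2]-c).T)<r)&(V[:,2]>zl)&(V[:,2]<zh)].astype(np.float32)
    print(len(Q),cv2.minEnclosingCircle(Q[:,:2]),cv2.minAreaRect(Q[:,:2]),np.percentile(Q[:,2],98))
d=save('scene','s7');W=cloud(d)
P=W[215:280,310:350].reshape(-1,3);P=P[(P[:,2]>112)&(P[:,2]<142)];print('bar scene',len(P),cv2.minAreaRect(P[:,:2].astype(np.float32)))
go(488.6,-29.5,200,-171.5);go(488.6,-29.5,200,8.5)
E
```

```text
[494.83176746 -90.5015588  239.39959339] [ 0.14  0.17 -0.27 -0.   -1.13  0.  ]Traceback (most recent call last):
  File "<stdin>", line 6, in <module>
cv2.error: OpenCV(4.12.0) /io/opencv/modules/imgproc/src/shapedescr.cpp:201: error: (-215:Assertion failed) count >= 0 && (depth == CV_32F || depth == CV_32S) in function 'minEnclosingCircle'
```

View pics/w7.png

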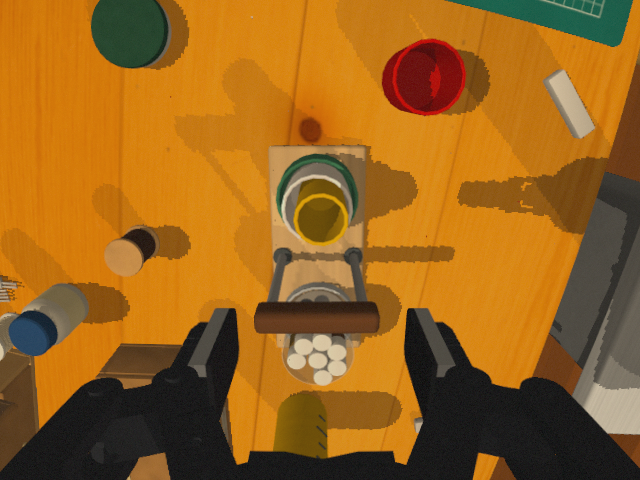

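The yellow cup now stands in the white cup at (320,218), inside the green one. The bar is at (317,318). I'll fix the measuring code.

```bash
python3 - <<'E'
from h import *
s=read_state()
d=np.load('pics/w7.npz'); W=cloud(d,toolT(s)@d['tool_from_camera'])
Y=W[190:248,290:350].reshape(-1,3);print('yellow box z',np.nanpercentile(Y[:,2],[50,90,98]),np.isnan(Y[:,0]).mean())
h=cv2.cvtColor(d['img'],cv2.COLOR_RGB2HSV);print(W[242,320],W[200,300],W[318,317])
V=W.reshape(-1,3);V=V[~np.isnan(V[:,0])]
for zl,zh,c,r in((96,114,(497,-91),30),(68,80,(497,-91),35),(112,142,(488.5,-30),50)):
    Q=np.ascontiguousarray(V[(np.hypot(*(V[:,:2]-c).T)<r)&(V[:,2]>zl)&(V[:,2]<zh)],dtype=np.float32)
    if len(Q)>5: print(len(Q),cv2.minEnclosingCircle(Q[:,:2].copy()),cv2.minAreaRect(Q[:,:2].copy()),np.percentile(Q[:,2],98))
d=save('scene','s7');W=cloud(d)
P=W[215:280,310:350].reshape(-1,3);P=P[(P[:,2]>112)&(P[:,2]<142)];print('bar scene',len(P),cv2.minAreaRect(P[:,:2].astype(np.float32)))
go(488.6,-29.5,200,-171.5);go(488.6,-29.5,200,8.5)
E
```

```text
yellow box z [ 71.17819258 103.80330242 104.8173195 ] 0.003735632183908046
[492.26969577 -75.35169599 102.90661462] [ 509.95116935 -101.7285997    97.44066312] [488.3525245  -34.21334136 135.74622926]
902 ((494.0328063964844, -92.18800354003906), 19.02764892578125) ((493.9066467285156, -91.9349365234375), (36.979766845703125, 36.99078369140625), 6.701772689819336) 105.24683
1062 ((496.85919189453125, -90.6716537475586), 26.823041915893555) ((498.67877197265625, -94.13224792480469), (53.627349853515625, 44.957828521728516), 27.800840377807617) 79.2551
3931 ((488.10479736328125, -29.24965476989746), 42.038726806640625) ((488.20245361328125, -30.036561965942383), (83.8689956665039, 16.55765151977539), 8.833369255065918) 137.13635
bar scene 374 ((488.2039794921875, -29.89968490600586), (86.1932601928711, 18.43787384033203), 8.063775062561035)
t 20.48 shift [-0.613 -0.027  0.393] turn [ 0.003 -0.002  1.498]
t 20.48 shift [-0.613 -0.027  0.393] turn [ 0.002  0.003 -1.502]
```

jog_arm(plan=[[36,[-0.2,0,0],[0,0,-0.15]],[36,[-0.4,-0.02,0.1],[0,0,-0.3]],[36,[-0.6,-0.02,0.2],[0,0,-0.47]],[36,[-0.6,-0.02,0.3],[0,0,-0.64]],[36,[-0.6,-0.02,0.3],[0,0,-0.81]],[36,[-0.6,-0.02,0.3],[0,0,-1]],[36,[-0.6,-0.02,0.3],[0,0,-1]]])

```text
clock: 21.35
position: [488.5, -31.0, 209.8]
ee_rot: [0.982, -0.188, -0.001, 0.0]
contact_force: [0.7, 0.4, -0.1]
gripper_width: 36.3
grasp_force: 0.0
```

jog_arm(plan=[[36,[0,0,0],[0,0,-0.15]],[36,[0,0,0],[0,0,-0.3]],[36,[0,0,0],[0,0,-0.5]],[36,[0,0,0],[0,0,-0.5]],[36,[0,0,0],[0,0,-0.5]]])

```text
clock: 21.98
position: [488.9, -31.0, 210.5]
ee_rot: [0.997, 0.071, -0.0, 0.0]
contact_force: [0.5, 0.3, 0.2]
gripper_width: 36.0
grasp_force: 0.0
```

```bash
python3 - <<'E'
from h import *
s=read_state();print(s['position'],s['joints'].round(2),s['gripper_width'])
d=save('wrist','w8'); W=cloud(d,toolT(s)@d['tool_from_camera'])
V=W.reshape(-1,3);V=V[~np.isnan(V[:,0])]
Q=V[(np.hypot(*(V[:,:2]-(488.5,-30)).T)<50)&(V[:,2]>112)&(V[:,2]<142)].astype(np.float32)
if len(Q)>5: print(len(Q),cv2.minAreaRect(Q[:,:2].copy()),np.percentile(Q[:,2],98))
go(488.2,-29.8,107,8.5)
E
```

```text
[488.86921899 -30.95543    210.54643927] [ 0.27  0.17 -0.35 -0.   -1.05  1.44] 36.0142372252353
4128 ((488.2427978515625, -28.95528793334961), (83.50332641601562, 15.844806671142578), 8.28533935546875) 137.45358
t 22.02 shift [-0.005 -0.013  1.036] turn [ 0.     0.    -0.005]
```

jog_arm(plan=[[36,[0,-0.015,0.2],[0,0,0]],[36,[0,-0.015,0.4],[0,0,0]],[36,[0,-0.015,0.6],[0,0,0]],[36,[0,-0.015,0.75],[0,0,0]],[36,[0,-0.015,0.9],[0,0,0]],[36,[0,-0.015,1],[0,0,0]],[36,[0,-0.015,1],[0,0,0]]])

```text
clock: 22.9
position: [488.4, -29.6, 110.2]
ee_rot: [0.997, 0.073, -0.001, 0.0]
contact_force: [0.9, -0.6, -0.3]
gripper_width: 36.3
grasp_force: 0.0
```

jog_arm(plan=[[36,[0,0,0.035],[0,0,0]],[36,[0,0,0.035],[0,0,0]],[28,[0,0,0.035],[0,0,0]],[22,[0,0,0.035],[0,0,0]],[18,[0,0,0.035],[0,0,0]],[8,[0,0,0.035],[0,0,0]],[8,[0,0,0.035],[0,0,0]],[8,[0,0,0.035],[0,0,0]],[8,[0,0,0.035],[0,0,0]]])

```text
clock: 24.02
position: [489.0, -29.2, 107.5]
ee_rot: [0.997, 0.073, 0.0, -0.0]
contact_force: [-2.1, 3.6, 4.0]
gripper_width: 14.8
grasp_force: 59.3
```

jog_arm(plan=[[8,[0,0,-0.02],[0,0,0]],[8,[0,0,-0.06],[0,0,0]],[8,[0,0,-0.12],[0,0,0]],[8,[0,0,-0.2],[0,0,0]],[8,[0,0,-0.28],[0,0,0]],[8,[0,0,-0.36],[0,0,0]],[8,[0,0,-0.44],[0,0,0]],[8,[0,0,-0.52],[0,0,0]],[8,[0,0,-0.58],[0,0,0]],[8,[0,0,-0.6],[0,0,0]]])

```text
clock: 25.28
position: [489.0, -29.4, 167.8]
ee_rot: [0.997, 0.073, 0.0, -0.0]
contact_force: [0.2, -1.0, -6.5]
gripper_width: 15.3
grasp_force: 58.6
```

```bash
python3 - <<'E'
from h import *
s=read_state();print(s['position'],R.from_quat(s['ee_rot']).as_matrix()[:,2].round(4),s['contact_force'],s['wrist_torque'])
d=save('side','s9')
cv2.imwrite('pics/s9c.png',cv2.resize(d['img'][150:330,210:450,::-1],None,fx=3,fy=3))
E
```

```text
[488.97090088 -29.40557158 167.80016851] [ 8.e-04  2.e-04 -1.e+00] [ 0.18330125 -0.95724625 -6.48315659] [0.05348985 0.00405138 0.00374158]
```

View pics/s9c.png

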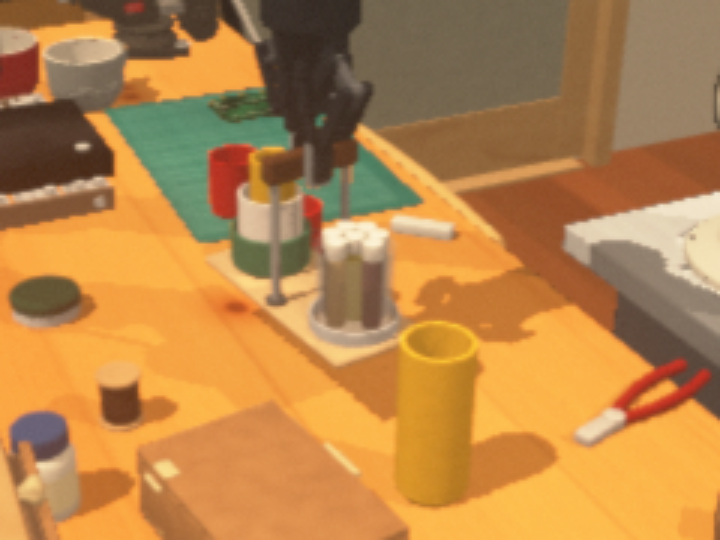

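The caddy hangs level at (310,280) in the crop, with all the cups and the jar in place. I'll lift the rest of the way and hold.

jog_arm(plan=[[8,[0,0,-0.02],[0,0,0]],[8,[0,0,-0.06],[0,0,0]],[8,[0,0,-0.12],[0,0,0]],[8,[0,0,-0.2],[0,0,0]],[8,[0,0,-0.28],[0,0,0]],[8,[0,0,-0.36],[0,0,0]],[8,[0,0,-0.44],[0,0,0]],[8,[0,0,-0.52],[0,0,0]],[8,[0,0,-0.58],[0,0,0]],[8,[0,0,-0.6],[0,0,0]]])

```text
clock: 26.58
position: [489.0, -29.4, 227.8]
ee_rot: [0.997, 0.073, 0.0, -0.0]
contact_force: [-0.1, -0.1, -7.5]
gripper_width: 15.0
grasp_force: 58.6
```

jog_arm(plan=[[8,[0,0,0],[0,0,0]],[8,[0,0,0],[0,0,0]],[8,[0,0,0],[0,0,0]],[8,[0,0,0],[0,0,0]],[8,[0,0,0],[0,0,0]],[8,[0,0,0],[0,0,0]],[8,[0,0,0],[0,0,0]],[8,[0,0,0],[0,0,0]],[8,[0,0,0],[0,0,0]],[8,[0,0,0],[0,0,0]]])

```text
clock: 27.82
position: [488.8, -29.5, 227.3]
ee_rot: [0.997, 0.073, -0.0, -0.0]
contact_force: [0.0, 0.0, -6.7]
gripper_width: 14.7
grasp_force: 58.6
```

jog_arm(plan=[[8,[0,0,0],[0,0,0]],[8,[0,0,0],[0,0,0]],[8,[0,0,0],[0,0,0]],[8,[0,0,0],[0,0,0]],[8,[0,0,0],[0,0,0]],[8,[0,0,0],[0,0,0]],[8,[0,0,0],[0,0,0]],[8,[0,0,0],[0,0,0]],[8,[0,0,0],[0,0,0]],[8,[0,0,0],[0,0,0]]])

```text
clock: 29.08
position: [488.8, -29.4, 227.3]
ee_rot: [0.997, 0.073, 0.0, 0.0]
contact_force: [0.5, -0.5, -8.0]
gripper_width: 14.9
grasp_force: 58.6
```

```bash
python3 - <<'E'
from h import *
s=read_state();print(s['position'],s['contact_force'],s['gripper_width'])
W=cloud(save('side','s10'));V=W.reshape(-1,3);V=V[~np.isnan(V[:,0])]
V=V[(abs(V[:,0]-488)<60)&(abs(V[:,1]+30)<115)&(V[:,2]>100)]
# board / ring / rim heights
for n,c,r in(('yellow',(494,-92),24),('jar',(479,32),34)):
    q=V[np.hypot(*(V[:,:2]-c).T)<r];print(n,len(q),np.percentile(q[:,2],[2,98]).round(1))
q=V[(V[:,2]<140)];print('board',len(q),[np.median(q[(abs(q[:,1]-y)<15)][:,2]).round(1) for y in(60,30,0,-30,-60)])
E
```

```text
[488.7855039  -29.44933063 227.3263734 ] [ 0.49105588 -0.53196817 -8.03259354] 14.911212043222339
yellow 240 [169.3 325.2]
jar 3435 [139.8 575.4]
board 870 [np.float64(129.9), np.float64(129.7), np.float64(129.7), np.float64(129.7), np.float64(129.8)]
```

The board is level at about 130 mm, so it is raised 120 mm, and it has been held still for 2.5 s.

```bash
python3 -c "
from bench import job_done;print(job_done())"
```

```text
the job is handed in; nothing more can be done
None
```

The job is handed in at about 29 s: the white cup is seated in the green cup and the yellow in the white, and the arm is holding the caddy level about 120 mm above the desk, held still 2.5 s; the spool, tin and block were not touched.

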